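Hang the slide rack to dry on the folding hook

TASK

Swing the steel hook that lies folded against the upright plate of the drying stand fully out, square to the plate. Then lift the slide rack out of its white dish and hang it by its bail (the flat bar under the black grip) on the hook arm, behind the upturned end, and let go so that it hangs upright and still. Keep the rack upright all the way, and do not shift the other things on the bench.

Things in the scene. Friction and masses are not known exactly. Their poses are not given: they have to be found in the camera images.
- stand: Drying stand, fixed. Origin: centre of the underside of its foot, a steel drip tray 160 (x) x 190 (y) x 14 mm. An upright grey plate, 8 mm thick, stands across the rear of the tray: front face at x = +52 mm, from y = -55 to +40 mm, its top 205 mm above the bench. The hook is hinged in front of the plate on a vertical axis at x = +40, y = -35 mm. Front is -x.
- hook (a joint): Angle of the folding hook about its vertical hinge axis. 0: folded flat, arm along the stand's +y, its free end standing 55 mm out past the left edge of the plate, so that it can be caught there from above, from the front or from behind. It swings out towards the stand's -x (anticlockwise from above) to a stop at 1.571 rad, fully out, square to the plate. It starts between 0 and 0.25; friction of about 0.08 N m holds it wherever it is left.
- hook_hinge (a point): Point on the hook's hinge axis level with the top face of the hook arm (197 mm above the bench).
- hook_saddle (a point): Middle of the top face of the hook arm, 80 mm from the hinge axis. The arm is a flat steel bar 8 mm wide and 14 mm tall (top 197, underside 183 mm above the bench), 130 mm long from the hinge axis. The point's y axis points along the arm from hinge to free end, z up; it turns with the hook.
- hook_tip (a point): Point in the middle of the foot of the upturned end, 125 mm from the hinge axis, level with the arm's top face. The upturned end is 8 mm wide, 10 mm long along the arm and rises 14 mm above the arm's top face.
- dish: White staining dish, fixed, open on top, outside 68 (x) x 114 (y) x 30 mm, walls and floor 4 mm. Origin: centre of its underside. The rack stands in it with about 8 mm of room on each side.
- rack_grip (a point): Centre of the rack's black grip, a block 18 (rack x) x 24 (rack y) x 54 mm tall standing on the middle of the bail; this point is 126 mm above the rack's underside, 25 mm below the grip's top and 29 mm above the bail's top face. Axes are the rack's: z up, y along the bail.
- rack_bail (a point): Middle of the underside of the bail, 92 mm above the rack's underside and 34 mm below the grip's centre. The slide rack is steel, 44 (x) x 88 (y) x 31 mm, holds upright glass slides and weighs 0.11 to 0.23 kg. Its bail is an upright frame along the rack's y: two legs at y = +-42 mm carry a flat bar 10 mm wide and 5 mm thick. The opening under the bar, through which the hook arm passes along the rack's x, is 80 mm wide and 61 mm high.
- petri_0_mid (a point): small round petri dish, 62 mm across, 15 mm high, lying loose near the robot: a bystander; the point is 7 mm above the bench at its centre
- marker_blue_mid (a point): marker pen, 141 mm long, 16 mm thick, lying loose on the left: a bystander; the point is in its middle
- petri_1_mid (a point): second petri dish, 62 mm across, 15 mm high, loose, left of or behind the stand: a bystander; the point is 7 mm above the bench at its centre
- rack: The whole slide rack; origin: centre of its underside, 92 mm below rack_bail; axes as there.

How it is judged (in metres and radians):
On the way, in this order (a step that is already met when the one before it is completed fails the run):
1. the hook is swung fully out (joint above 1.45 rad) while the rack still stands in its dish (value of joint hook above 1.45 rad and height (world z) of rack_bail below 0.125 m), for 0.2 s.
2. the rack is lifted clear out of its dish (raised by more than 30 mm) (height (world z) of rack_bail above 0.13 m), for 0.1 s.
At the end, for the whole second after the job is handed in: Hook out (joint above 1.4 rad); rack at rest, hanging within 0.2 rad of upright: the bail's underside lies on the arm's top face (within 8 mm in height, 30 mm sideways), from 55 mm on the hinge side to 40 mm on the tip side of hook_saddle (value of joint hook above 1.4 rad and y of rack_bail in the frame of hook_saddle between -0.055 and 0.04 m and x of rack_bail in the frame of hook_saddle between -0.03 and 0.03 m and z of rack_bail in the frame of hook_saddle between -0.008 and 0.008 m and angle between rack_bail's own z axis and vertical below 0.2 rad and linear speed of rack below 0.03 m/s and angular speed of rack below 0.3 rad/s); the robot touches nothing.
It fails at once if the rack is tipped by more than 0.6 rad (angle between rack_bail's own z axis and vertical above 0.6 rad).
It fails at once if the clear petri dish in front is shifted by more than 30 mm (distance of petri_0_mid from where it was at the start of the episode above 0.03 m).
It fails at once if the marker is shifted by more than 30 mm (distance of marker_blue_mid from where it was at the start of the episode above 0.03 m).
It fails at once if the petri dish beside the stand is shifted by more than 30 mm (distance of petri_1_mid from where it was at the start of the episode above 0.03 m).
It also fails if it takes over 51 s, if anything falls off the work surface, if the arm or the gripper's body presses on something with over 40 N, if the wrist force passes 120 N, or if a joint passes its speed limit or range.

ROBOT

A 6-joint arm with a two-finger parallel gripper is mounted at the origin on the work surface; the furniture and walls round the work are solid. World frame = base frame: x ahead of the robot, y to its left, z up, the work surface at z = 0. Lengths are in mm, angles in rad, forces in N, time in s.
With the tool pointing down it reaches from about 350 to 875 mm from the base axis. Payload 4.2 kg.
Tool frame: the origin (TCP) lies at the very end of the fingers, on their centre line; the grasp point (between the pads) lies 19 mm behind it; z points along the fingers, y is the line along which they close (so a half turn about z gives the same grasp; the last joint's range is limited). The gripper opens to 85 mm and grips with 20 to 120 N. Pads are 22 mm wide; open, the fingers measure 114 mm over their backs; the gripper's body (76 mm by 85 mm) begins 54 mm behind the grasp point. The pads swing forward as they close: fully open they stand 13 mm farther back than shut.
Start: joints at [1.401, 0.385, 0.008, 0, -1.194, -0.259], TCP at [259.829, 568.408, 231.312] pointing down, gripper open.
Joint ranges: [-3.14, 3.14], [-1.21, 2.06], [-1.07, 1.41], [-3.16, 2.05], [-2.99, -0.16], [-3.1, 3.1]. Speed limits (rad/s): [2.79, 2.79, 3.14, 3.14, 3.14, 3.14].

INTERFACE

Orientations are given as a unit quaternion [x, y, z, w].
In Python, from bench import arm, optics gives the robot as it stands. The module is installed in compiled form; this text tells all that it offers.
- The arm moves only by the tool step_arm, never from a script. Its argument "motion" is a list of rows, each an object with "dr": the turn, a rotation vector about the tool's x, y, z in units of 8 degrees (1.0 is 8 degrees), a list of three; "slide": the shift along the tool's x, y, z in mm, a list of three; "jaw": the finger opening in mm, from 0 to 85.4. A call has exactly 8 rows; each row is the pose to reach, as a shift and turn from the pose commanded when the call began, along the tool's axes at that moment; what a row does not reach only later rows make up. A row lasts 1/8 s, in which the tool goes at most 62.5 mm and 10.7 degrees, less where a joint would pass 70% of its speed; a pose out of reach is approached as far as the arm can. A call with a gripper value outside its range is refused whole. The fingers move at their own pace and stop on an object; the grip force is fixed at half the most. Time passes only in rows, so rows that repeat a pose let the fingers close, or fill a call up. It gives the time, the measured TCP pose, the force, the opening and the grip force at its end, in the units of the state.
- arm.read_state(): the state, without advancing time (a new reading comes with each control period).
- optics.get_image(name): name is "side" or "top"; returns the picture (420x560x3 uint8, blue, green, red); there is no depth.
- optics.camera_info(name): a dict with "camera_matrix" (3x3 intrinsics, pixels), "view" (4x4, takes a point from world to camera coordinates). Camera axes: x right, y up, looking along -z (the intrinsics and any distortion apply to the point x, -y, -z); pixel columns grow to the right and rows downward; lengths in mm; the calibration is good to about 2 mm. A picture is of the moment at which its call begins. camera_info takes no time and is no camera call.
- arm.job_done(): hands the job in; it is judged then, once.
The state is a dict: "clock": time; "joints": joint angles; "joint_vel": joint speeds; "joint_efforts": joint torques, N m; "position": TCP position; "ee_rot": TCP orientation; "contact_force": force on the tool from outside, world axes, zero at the start; "wrist_torque": the same for the moment, N m; "gripper_width": finger opening in mm; "grasp_force": force on a finger pad.
Only numpy, scipy, OpenCV 4.12 (cv2) and the standard library are available. Lean on these libraries where they do the work, as an engineer would, in place of code of your own. Each camera call takes 0.05 s, during which the arm holds its last target. There are 200 camera calls.

## Working session

There is one attempt and no reset: what is moved stays moved. The work goes in short steps, Python scripts to look and compute and a tool call to move; the robot and the scene stay as the last step left them, time stands still between calls to the robot, and variables do not carry over. Pictures are saved under pics/ and viewed, at most 13 in all, crops included, and the job is handed in when it is done.

Besides the shell and the picture viewer there is one more tool, called by a JSON object that holds its "method" and its "body". step_arm: Moves the arm, as the interface text tells. Its arguments: {"type":"object","properties":{"motion":{"type":"array","items":{"type":"object","properties":{"dr":{"type":"array","items":{"type":"number"}},"slide":{"type":"array","items":{"type":"number"}},"jaw":{"type":"number"}}}}},"required":["motion"]}

```bash
mkdir -p pics; python3 - <<'E'
from bench import arm, optics
import cv2,numpy as np
np.set_printoptions(precision=4,suppress=True)
for n in("side","top"):
    cv2.imwrite(f"pics/{n}0.png",optics.get_image(n)); c=optics.camera_info(n); print(n,{k:np.array(v) if k in("camera_matrix","view") else v for k,v in c.items()})
print(arm.read_state())
E
```

```text
side {'camera_matrix': array([[543.619 ,   0.    , 267.8888],
       [  0.    , 543.619 , 207.4408],
       [  0.    ,   0.    ,   1.    ]]), 'view': array([[   -0.7614,     0.6482,     0.0088,   368.8284],
       [   -0.4584,    -0.5479,     0.6997,   164.81  ],
       [    0.4584,     0.5287,     0.7144, -1571.5299],
       [    0.    ,     0.    ,     0.    ,     1.    ]])}
top {'camera_matrix': array([[442.1611,   0.    , 282.411 ],
       [  0.    , 442.1611, 210.5144],
       [  0.    ,   0.    ,   1.    ]]), 'view': array([[   -0.0215,    -0.9998,     0.004 ,    55.518 ],
       [    0.9947,    -0.021 ,     0.1005,  -511.4311],
       [   -0.1004,     0.0062,     0.9949, -1060.9375],
       [    0.    ,     0.    ,     0.    ,     1.    ]])}
{'clock': 0.1, 'joints': array([ 1.4006,  0.3855,  0.0068, -0.0004, -1.194 , -0.2586]), 'joint_vel': array([ 0.0007, -0.0014,  0.004 ,  0.0006, -0.0005, -0.0028]), 'joint_efforts': array([ -0.0004, -39.3318,  18.8932,   4.1979,  -0.0026,   0.    ]), 'position': array([259.6209, 567.9698, 230.3475]), 'ee_rot': array([ 0.9771, -0.2128, -0.0001,  0.001 ]), 'contact_force': array([0.6085, 0.1788, 0.8912]), 'wrist_torque': array([-0.042 , -0.0373, -0.0041]), 'grasp_force': 0.0, 'gripper_width': 85.46293256638143}
```

View pics/side0.png

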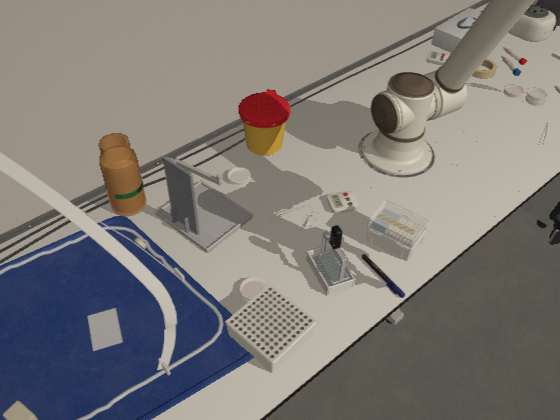

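View pics/top0.png

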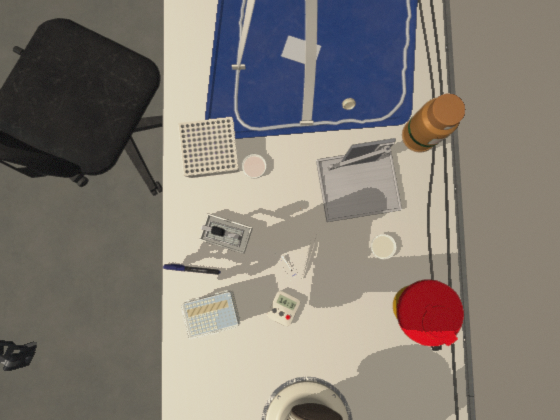

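The side view shows the stand at about (205,210), with the hook's free end near (187,228), and the rack at about (330,265) with its grip at (336,236). In the top view the tray is around (360,187), the hook tip around (331,164) and the grip around (218,231). I'll zoom in next.

```bash
python3 - <<'E'
import cv2,numpy as np
s=cv2.imread("pics/side0.png");t=cv2.imread("pics/top0.png")
f=lambda im,x,y,w,h,k:cv2.resize(im[y:y+h,x:x+w],None,fx=k,fy=k,interpolation=cv2.INTER_CUBIC)
a=np.hstack([f(t,310,130,100,100,4),f(s,155,145,100,100,4)])
b=np.hstack([f(t,190,200,80,40+10,5),f(s,300,220,80,50,5)])
c=np.hstack([f(t,190,200,100,50,4),f(s,300,222,66,50,4)])
b=f(t,195,205,66,50,6)[:, :400]; d=f(s,303,222,66,75,6)[:,:400]
cv2.imwrite("pics/z0.png",a)
e=np.zeros((450,800,3),np.uint8); e[:300,:396]=b; e[:450,400:796]=d
cv2.imwrite("pics/z1.png",e)
E
```

```text
(no output)
```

View pics/z0.png

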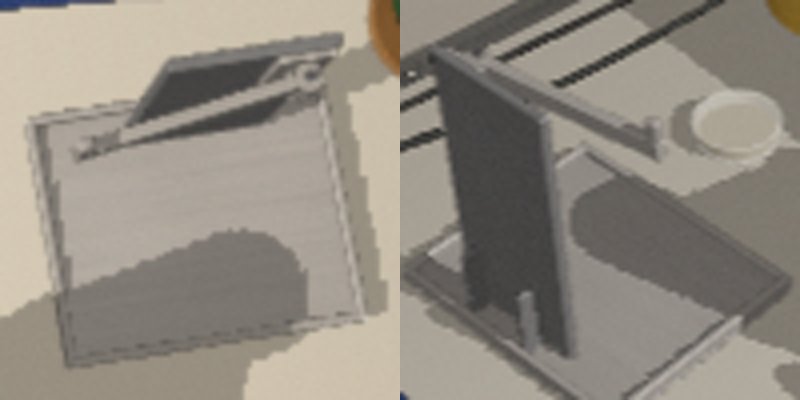

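View pics/z1.png

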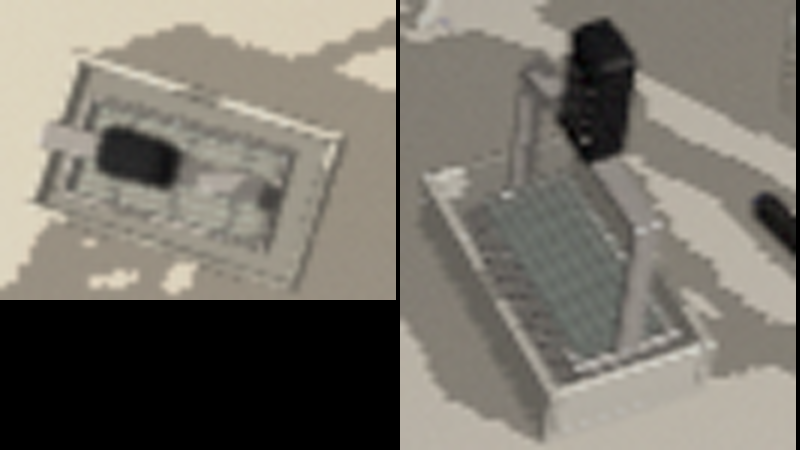

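Zoom: tray corners in the top crop are at (30,120), (322,92), (365,318) and (70,365). The hook hinge is at (308,75) and its tip at (88,148). The dish corners are at (85,62), (342,138), (297,290) and (38,202), and the grip top at (138,157). In the side crop the hook's upturned top is at (655,122).

```bash
cat >h.py <<'E'
import numpy as np,cv2
from bench import arm,optics
np.set_printoptions(precision=3,suppress=True)
def cam(n):
    c=optics.camera_info(n);return np.array(c["camera_matrix"]),np.array(c["view"])
def ray(n,uv):
    K,V=cam(n);d=np.linalg.inv(K)@[uv[0],uv[1],1];d=d*[1,-1,-1]
    R=V[:3,:3];return -R.T@V[:3,3],R.T@d
def onz(n,uv,z):
    o,d=ray(n,uv);return o+d*(z-o[2])/d[2]
def two(a,b):
    o,d=ray("top",a);p,e=ray("side",b)
    s=np.linalg.lstsq(np.c_[d,-e],p-o,rcond=None)[0]
    A,B=o+d*s[0],p+e*s[1];return (A+B)/2,np.linalg.norm(A-B)
def proj(n,P):
    K,V=cam(n);c=V[:3,:3]@P+V[:3,3];c=K@(c*[1,-1,-1]);return c[:2]/c[2]
def tool(T=None):
    from scipy.spatial.transform import Rotation as R
    s=arm.read_state();return np.array(s["position"]),R.from_quat(s["ee_rot"]),s
E
python3 - <<'E'
from h import *
T=lambda u,v,o,k:(o[0]+(u+.5)/k-.5,o[1]+(v+.5)/k-.5)
t0=lambda u,v:T(u,v,(310,130),4); s0=lambda u,v:T(u-400,v,(155,145),4)
t1=lambda u,v:T(u,v,(195,205),6); s1=lambda u,v:T(u-400,v,(303,222),6)
tr=np.array([onz("top",t0(*p),14) for p in[(30,120),(322,92),(365,318),(70,365)]]);print("tray\n",tr,tr.mean(0))
e=(tr[0]-tr[1])+(tr[3]-tr[2]);print("yaw",np.arctan2(e[1],e[0])-np.pi/2, np.linalg.norm(e)/2)
pl=[onz("top",t0(*p),205) for p in[(168,62),(343,36)]];print("plate rear top",pl)
print("hinge",onz("top",t0(308,76),197),"tip",onz("top",t0(88,146),211), two(t0(88,146),s0(655,122)))
d=np.array([onz("top",t1(*p),30) for p in[(85,62),(342,138),(297,290),(38,202)]]);print("dish",d,d.mean(0));e=d[0]-d[1]+d[3]-d[2];print("yaw",np.arctan2(e[1],e[0])-np.pi/2)
print("grip top",onz("top",t1(138,157),155), two(t1(138,157),s1(605,45)))
print("bail ends",two(t1(50,137),s1(652,222)),two(t1(265,197),s1(548,75)))
for n,uv in dict(p1=(254,166),p0=(384,246),mk0=(165,267),mk1=(219,272)).items(): print(n,onz("top",uv,10))
E
```

```text
tray
 [[ 640.39   -45.504   14.   ]
 [ 654.517 -229.998   14.   ]
 [ 510.921 -250.167   14.   ]
 [ 485.523  -65.753   14.   ]] [ 572.838 -147.856   14.   ]
yaw 0.10673200161965468 185.50985384411095
plate rear top [array([ 628.169, -101.336,  205.   ]), array([ 640.123, -193.165,  205.   ])]
hinge [ 621.16  -175.932  197.   ] tip [583.447 -57.499 211.   ] (array([583.334, -56.818, 203.842]), np.float64(4.277407558305324))
dish [[505.057 224.803  30.   ]
 [471.844 120.642  30.   ]
 [410.773 139.701  30.   ]
 [448.512 244.098  30.   ]] [459.046 182.311  30.   ]
yaw -0.32792252149930246
grip top [458.63  185.829 155.   ] (array([457.519, 188.833, 146.433]), np.float64(4.807704489775648))
bail ends (array([468.637, 229.928,  94.804]), np.float64(5.541395977347693)) (array([443.19 , 150.154,  86.952]), np.float64(8.912683245409175))
p1 [628.226 113.591  10.   ]
p0 [ 420.501 -205.013   10.   ]
mk0 [380.626 336.117  10.   ]
mk1 [365.562 203.54   10.   ]
```

{"method": "step_arm", "body": {"motion": [{"dr": [0, 0, 0], "slide": [45, 33, -15], "jaw": 0}, {"dr": [0, 0, 0], "slide": [90, 65, -30], "jaw": 0}, {"dr": [0, 0, 0], "slide": [135, 98, -30], "jaw": 0}, {"dr": [0, 0, 0], "slide": [180, 130, -30], "jaw": 0}, {"dr": [0, 0, 0], "slide": [225, 163, -30], "jaw": 0}, {"dr": [0, 0, 0], "slide": [270, 196, -30], "jaw": 0}, {"dr": [0, 0, 0], "slide": [310, 225, -30], "jaw": 0}, {"dr": [0, 0, 0], "slide": [340, 247, -30], "jaw": 0}]}}

```text
clock: 1.1
position: [466.7, 200.4, 261.0]
ee_rot: [0.977, -0.213, -0.0, 0.0]
contact_force: [-0.2, 0.3, -0.2]
gripper_width: -0.2
grasp_force: 0.0
```

{"method": "step_arm", "body": {"motion": [{"dr": [0, 0, 0], "slide": [40, 29, 0], "jaw": 0}, {"dr": [0, 0, 0], "slide": [82, 60, 0], "jaw": 0}, {"dr": [0, 0, 0], "slide": [124, 90, 0], "jaw": 0}, {"dr": [0, 0, 0], "slide": [166, 120, 0], "jaw": 0}, {"dr": [0, 0, 0], "slide": [208, 150, 0], "jaw": 0}, {"dr": [0, 0, 0], "slide": [235, 170, 0], "jaw": 0}, {"dr": [0, 0, 0], "slide": [247, 178, 10], "jaw": 0}, {"dr": [0, 0, 0], "slide": [247, 178, 30], "jaw": 0}]}}

```text
clock: 2.1
position: [617.3, -62.8, 230.5]
ee_rot: [0.977, -0.213, 0.0, -0.0]
contact_force: [-0.8, 0.9, -0.5]
gripper_width: -0.3
grasp_force: 0.0
```

```bash
python3 - <<'E'
from h import *
t=optics.get_image("top");s=optics.get_image("side")
p,r,st=tool();print(p,r.as_matrix(),st["joints"],proj("top",p),proj("side",p))
f=lambda im,x,y,w,h,k:cv2.resize(im[y:y+h,x:x+w],None,fx=k,fy=k,interpolation=cv2.INTER_CUBIC)
cv2.imwrite("pics/z2.png",np.hstack([f(t,300,110,100,120,4),f(s,155,110,100,120,4)]))
E
```

```text
[615.016 -61.824 227.817] [[ 0.909 -0.416 -0.007]
 [-0.416 -0.909  0.   ]
 [-0.006  0.003 -1.   ]] [ 0.161  0.379 -0.009 -0.002 -1.189  0.982] [334.199 149.087] [203.425 171.743]
```

View pics/z2.png

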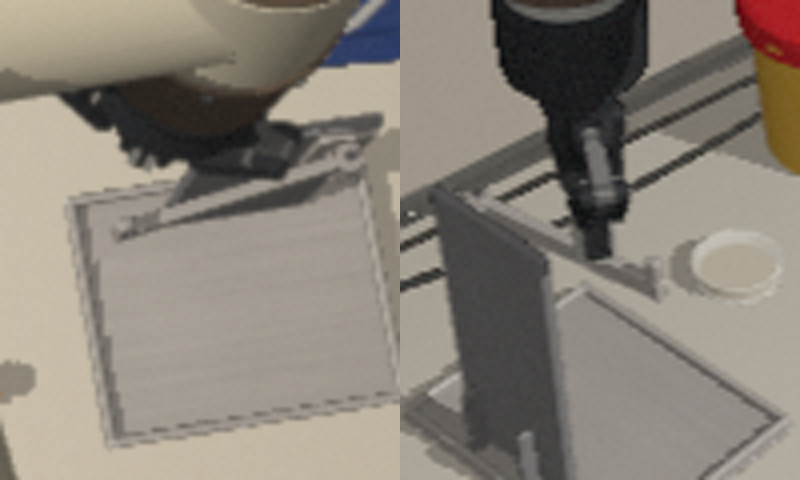

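The closed fingertip is at (597,255) in the side crop, on the plate side of the arm and clear of the plate's edge at (550,270). Next I descend and then push along the arc.

{"method": "step_arm", "body": {"motion": [{"dr": [0, 0, 0], "slide": [0, 0, 15], "jaw": 0}, {"dr": [0, 0, 0], "slide": [0, 0, 35], "jaw": 0}, {"dr": [0, 0, 0], "slide": [0, 0, 52], "jaw": 0}, {"dr": [0, 0, 0], "slide": [-3, 3, 52], "jaw": 0}, {"dr": [0, 0, 0], "slide": [-6, 6, 52], "jaw": 0}, {"dr": [0, 0, 0], "slide": [-9, 5, 52], "jaw": 0}, {"dr": [0, 0, 0], "slide": [-12, 5, 52], "jaw": 0}, {"dr": [0, 0, 0], "slide": [-15, 5, 52], "jaw": 0}]}}

```text
clock: 3.2
position: [601.6, -60.4, 179.9]
ee_rot: [0.977, -0.213, 0.001, -0.0]
contact_force: [1.1, 0.5, 0.2]
gripper_width: -0.3
grasp_force: 0.4
```

```bash
python3 - <<'E'
from h import *
p,r,st=tool();print(p,st["contact_force"],st["clock"])
H=np.array([618,-177,p[2]])
for off in(18,):
  for f in np.radians([115,123,131,139,147,155,163,171,179,184,187]):
    u=np.array([np.cos(f),np.sin(f),0]);n=np.array([np.sin(f),-np.cos(f),0])
    P=H+108*u+off*n;print(np.degrees(f),P,r.inv().apply(P-p).round(1))
E
```

```text
[601.623 -60.37  179.931] [1.068 0.46  0.239] 3.2
115.0 [588.671 -71.512 179.931] [-7.2 15.5 -0. ]
123.00000000000001 [574.275 -76.62  179.931] [-18.1  26.1  -0. ]
131.0 [560.73  -83.682 179.931] [-27.5  38.2  -0.1]
139.0 [548.3   -92.561 179.931] [-35.1  51.4  -0.1]
147.0 [ 537.227 -103.083  179.931] [-40.8  65.6  -0.1]
155.0 [ 527.726 -115.044  179.931] [-44.5  80.4  -0.1]
163.0 [ 519.982 -128.21   179.931] [-46.1  95.6  -0.1]
171.0 [ 514.145 -142.327  179.931] [-45.5 110.9  -0.2]
179.0 [ 510.331 -157.118  179.931] [-42.8 125.9  -0.2]
184.0 [ 509.007 -166.578  179.931] [-40.1 135.1  -0.2]
187.0 [ 508.611 -172.296  179.931] [-38.1 140.5  -0.2]
```

{"method": "step_arm", "body": {"motion": [{"dr": [0, 0, 0], "slide": [-4, 8, 0], "jaw": 0}, {"dr": [0, 0, 0], "slide": [-10, 18, 0], "jaw": 0}, {"dr": [0, 0, 0], "slide": [-18, 27, 0], "jaw": 0}, {"dr": [0, 0, 0], "slide": [-27, 38, 0], "jaw": 0}, {"dr": [0, 0, 0], "slide": [-35, 51, 0], "jaw": 0}, {"dr": [0, 0, 0], "slide": [-41, 65, 0], "jaw": 0}, {"dr": [0, 0, 0], "slide": [-44, 80, 0], "jaw": 0}, {"dr": [0, 0, 0], "slide": [-46, 90, 0], "jaw": 0}]}}

```text
clock: 4.2
position: [521.4, -124.1, 179.4]
ee_rot: [0.977, -0.213, -0.0, -0.0]
contact_force: [0.8, 1.0, -0.4]
gripper_width: 0.1
grasp_force: 0.5
```

{"method": "step_arm", "body": {"motion": [{"dr": [0, 0, 0], "slide": [0, 11, 0], "jaw": 0}, {"dr": [0, 0, 0], "slide": [1, 21, 0], "jaw": 0}, {"dr": [0, 0, 0], "slide": [3, 31, 0], "jaw": 0}, {"dr": [0, 0, 0], "slide": [5, 39, 0], "jaw": 0}, {"dr": [0, 0, 0], "slide": [6, 44, 0], "jaw": 0}, {"dr": [0, 0, 0], "slide": [7, 47, 0], "jaw": 0}, {"dr": [0, 0, 0], "slide": [8, 50, 0], "jaw": 0}, {"dr": [0, 0, 0], "slide": [8, 50, 0], "jaw": 0}]}}

```text
clock: 5.2
position: [508.7, -171.1, 179.2]
ee_rot: [0.977, -0.213, -0.0, -0.001]
contact_force: [0.4, 5.2, 0.5]
gripper_width: 0.0
grasp_force: 2.3
```

```bash
python3 - <<'E'
from h import *
t=optics.get_image("top");s=optics.get_image("side")
p,r,st=tool();print(p,st["contact_force"],st["clock"])
f=lambda im,x,y,w,h,k:cv2.resize(im[y:y+h,x:x+w],None,fx=k,fy=k,interpolation=cv2.INTER_CUBIC)
cv2.imwrite("pics/z3.png",np.hstack([f(t,300,110,100,120,4),f(s,155,110,100,120,4)]))
E
```

```text
[ 508.605 -171.108  179.192] [0.962 5.305 1.473] 5.3
```

View pics/z3.png

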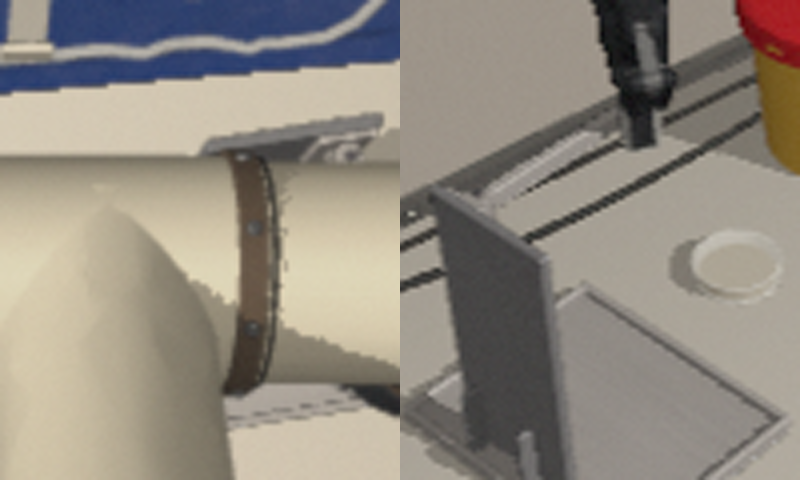

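The arm is against the stop: 5 N of push, and the hook is square to the plate in the side crop. I'll back off towards +y and go above the rack grip.

{"method": "step_arm", "body": {"motion": [{"dr": [0, 0, 0], "slide": [-8, -18, 0], "jaw": 0}, {"dr": [0, 0, 0], "slide": [-26, -50, -10], "jaw": 0}, {"dr": [0, 0, -0.3], "slide": [-55, -90, -26], "jaw": 0}, {"dr": [0, 0, -0.6], "slide": [-87, -135, -26], "jaw": 60}, {"dr": [0, 0, -0.8], "slide": [-119, -180, -26], "jaw": 60}, {"dr": [0, 0, -0.8], "slide": [-150, -230, -26], "jaw": 60}, {"dr": [0, 0, -0.8], "slide": [-178, -275, -26], "jaw": 60}, {"dr": [0, 0, -0.8], "slide": [-194, -303, -26], "jaw": 60}]}}

```text
clock: 6.3
position: [457.6, 186.0, 205.6]
ee_rot: [0.988, -0.157, 0.0, 0.0]
contact_force: [-0.3, -0.8, -0.1]
gripper_width: 60.0
grasp_force: 0.0
```

```bash
python3 - <<'E'
from h import *
t=optics.get_image("top");s=optics.get_image("side")
p,r,st=tool();print(p,r.as_matrix()[:,:2].T,st["contact_force"],st["joints"],proj("top",p),proj("side",p))
f=lambda im,x,y,w,h,k:cv2.resize(im[y:y+h,x:x+w],None,fx=k,fy=k,interpolation=cv2.INTER_CUBIC)
cv2.imwrite("pics/z4.png",np.hstack([f(t,300,130,100,120,4),f(s,290,180,100,120,4)]))
E
```

```text
[458.039 186.452 205.392] [[ 0.951 -0.308  0.001]
 [-0.308 -0.951  0.   ]] [ 0.303 -0.447  0.005] [ 0.716  0.185 -0.345  0.001 -1.041  0.541] [213.773 229.687] [337.415 209.206]
```

View pics/z4.png

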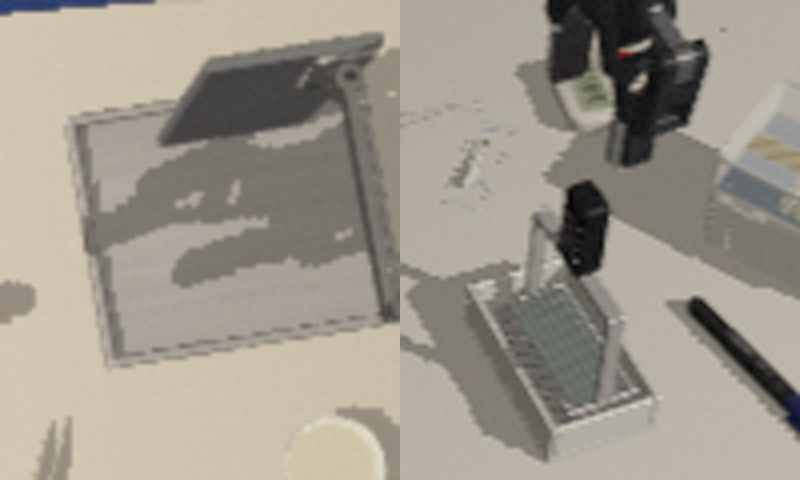

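The hook is out: in the top crop it runs from (348,75) to about (390,310). In the side crop the fingers straddle a spot above the grip, whose top is at (587,192). I'll check both by projection.

```bash
python3 - <<'E'
from h import *
q=proj("side",np.array([458,186,155.]));print("expected grip top in crop",(q-[290,180])*4+[400,0], "top",proj("top",np.array([458,186,155.])))
T=lambda u,v:(300+(u+.5)/4-.5,130+(v+.5)/4-.5)
a,b=onz("top",T(348,75),197),onz("top",T(388,312),197);d=b-a;print(a,b,np.linalg.norm(d),np.degrees(np.arctan2(d[1],d[0])))
# free-end in full picture
t=optics.get_image("top");cv2.imwrite("pics/z5.png",cv2.resize(t[130:240,340:430],None,fx=5,fy=5,interpolation=cv2.INTER_CUBIC))
E
```

```text
expected grip top in crop [579.577 182.627] top [217.506 231.044]
[ 621.695 -175.956  197.   ] [ 496.219 -191.024  197.   ] 126.37730311250588 -173.15247429207764
```

View pics/z5.png

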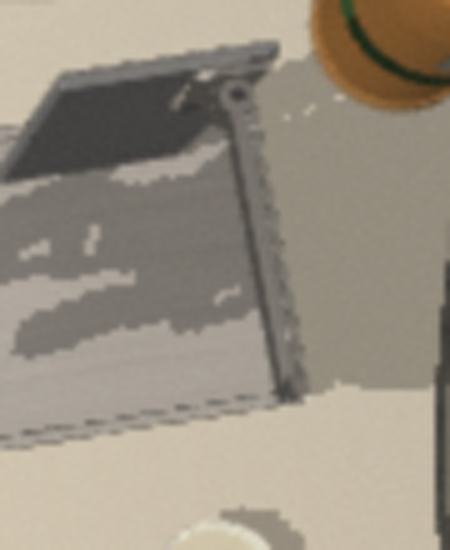

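{"method": "step_arm", "body": {"motion": [{"dr": [0, 0, 0], "slide": [0, -2, 25], "jaw": 60}, {"dr": [0, 0, 0], "slide": [0, -2, 50], "jaw": 60}, {"dr": [0, 0, 0], "slide": [0, -2, 70], "jaw": 60}, {"dr": [0, 0, 0], "slide": [0, -2, 82], "jaw": 60}, {"dr": [0, 0, 0], "slide": [0, -2, 87], "jaw": 60}, {"dr": [0, 0, 0], "slide": [0, -2, 87], "jaw": 60}, {"dr": [0, 0, 0], "slide": [0, -2, 87], "jaw": 35}, {"dr": [0, 0, 0], "slide": [0, -2, 87], "jaw": 10}]}}

```text
clock: 7.45
position: [459.2, 186.6, 119.0]
ee_rot: [0.987, -0.158, 0.001, -0.001]
contact_force: [1.5, 1.8, -1.8]
gripper_width: 24.3
grasp_force: 14.6
```

{"method": "step_arm", "body": {"motion": [{"dr": [0, 0, 0], "slide": [0, 0, 0], "jaw": 5}, {"dr": [0, 0, 0], "slide": [0, 0, 0], "jaw": 5}, {"dr": [0, 0, 0], "slide": [0, 0, 0], "jaw": 5}, {"dr": [0, 0, 0], "slide": [0, 0, 0], "jaw": 5}, {"dr": [0, 0, 0], "slide": [0, 0, -4], "jaw": 5}, {"dr": [0, 0, 0], "slide": [0, 0, -8], "jaw": 5}, {"dr": [0, 0, 0], "slide": [0, 0, -14], "jaw": 5}, {"dr": [0, 0, 0], "slide": [0, 0, -20], "jaw": 5}]}}

```text
clock: 8.45
position: [458.7, 186.1, 138.8]
ee_rot: [0.987, -0.158, 0.0, -0.0]
contact_force: [-0.3, -0.6, -1.3]
gripper_width: 23.3
grasp_force: 59.9
```

{"method": "step_arm", "body": {"motion": [{"dr": [0, 0, 0], "slide": [0, 0, -12], "jaw": 5}, {"dr": [0, 0, 0], "slide": [0, 0, -28], "jaw": 5}, {"dr": [0, 0, 0], "slide": [2, 7, -46], "jaw": 5}, {"dr": [0, 0, 0], "slide": [6, 20, -64], "jaw": 5}, {"dr": [0, 0, 0], "slide": [12, 42, -82], "jaw": 5}, {"dr": [0, 0, 0], "slide": [21, 70, -98], "jaw": 5}, {"dr": [0, 0, 0], "slide": [30, 102, -108], "jaw": 5}, {"dr": [0, 0, 0], "slide": [40, 136, -110], "jaw": 5}]}}

```text
clock: 9.45
position: [454.5, 43.7, 250.0]
ee_rot: [0.988, -0.158, 0.001, -0.001]
contact_force: [-0.0, 0.1, -1.9]
gripper_width: 23.8
grasp_force: 60.1
```

{"method": "step_arm", "body": {"motion": [{"dr": [0, 0, -0.4], "slide": [10, 34, 0], "jaw": 5}, {"dr": [0, 0, -0.8], "slide": [20, 68, 0], "jaw": 5}, {"dr": [0, 0, -1.2], "slide": [30, 102, 0], "jaw": 5}, {"dr": [0, 0, -1.7], "slide": [40, 136, 0], "jaw": 5}, {"dr": [0, 0, -2.2], "slide": [50, 168, 0], "jaw": 5}, {"dr": [0, 0, -2.6], "slide": [58, 198, 0], "jaw": 5}, {"dr": [0, 0, -2.9], "slide": [64, 220, 0], "jaw": 5}, {"dr": [0, 0, -3.1], "slide": [68, 232, 0], "jaw": 5}]}}

```text
clock: 10.45
position: [446.2, -198.3, 249.0]
ee_rot: [0.998, 0.058, 0.0, 0.0]
contact_force: [0.2, 0.6, -0.8]
gripper_width: 23.3
grasp_force: 59.9
```

```bash
python3 - <<'E'
from h import *
t=optics.get_image("top");s=optics.get_image("side")
p,r,st=tool();print(p,r.as_matrix()[:,:2].T,st["contact_force"],st["joints"],st["gripper_width"],st["clock"])
f=lambda im,x,y,w,h,k:cv2.resize(im[y:y+h,x:x+w],None,fx=k,fy=k,interpolation=cv2.INTER_CUBIC)
cv2.imwrite("pics/z6.png",f(s,150,70,160,140,4.2))
u=np.array([-.9925,-.122,0]);H=np.array([620,-176,p[2]])
for a in(175,120,75):print(a,r.inv().apply(H+a*u-p))
for z in(197,):print((proj("side",np.array([620,-176,z]))-[150,70])*4.2,(proj("side",np.array([620,-176,z])+u*130)-[150,70])*4.2)
b=p-[0,0,23];print("bail mid px",(proj("side",b)-[150,70])*4.2)
E
```

```text
[ 446.385 -198.137  248.845] [[ 0.994  0.114  0.   ]
 [ 0.114 -0.994  0.   ]] [ 0.221  0.459 -0.583] [-0.084  0.137 -0.288  0.    -1.146  1.769] 23.43883248622467 10.55
175 [ 0.017 -0.79  -0.   ]
120 [55.014 -1.26   0.025]
75 [100.011  -1.644   0.046]
[ 98.065 365.704] [272.209 258.137]
bail mid px [325.253 182.124]
```

View pics/z6.png

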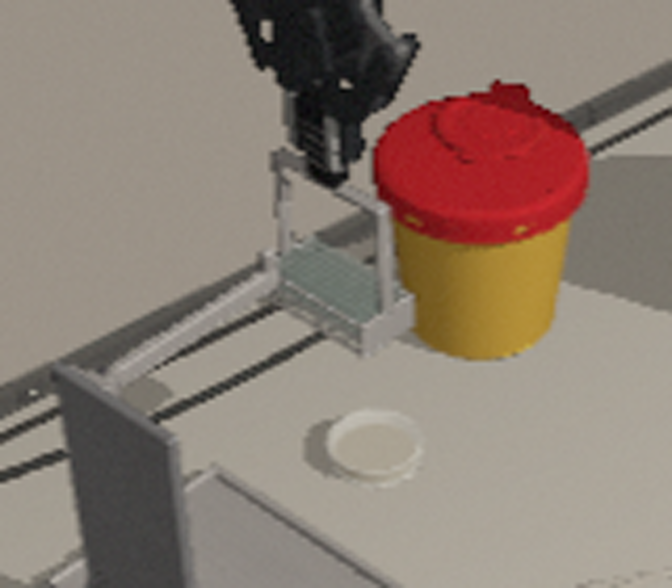

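The side view shows the rack held upright just beyond the hook tip. The bail is at (334,184) and the upturned end at (268,258), level with the bail's opening. I'll thread it along the arm and lower it.

{"method": "step_arm", "body": {"motion": [{"dr": [0, 0, 0], "slide": [5, 0, 4], "jaw": 5}, {"dr": [0, 0, 0], "slide": [17, -1, 4], "jaw": 5}, {"dr": [0, 0, 0], "slide": [32, -1, 4], "jaw": 5}, {"dr": [0, 0, 0], "slide": [48, -1, 4], "jaw": 5}, {"dr": [0, 0, 0], "slide": [64, -1, 4], "jaw": 5}, {"dr": [0, 0, 0], "slide": [80, -1, 4], "jaw": 5}, {"dr": [0, 0, 0], "slide": [93, -1, 4], "jaw": 5}, {"dr": [0, 0, 0], "slide": [100, -1, 4], "jaw": 5}]}}

```text
clock: 11.55
position: [546.5, -184.6, 244.0]
ee_rot: [0.998, 0.058, -0.0, -0.0]
contact_force: [0.3, 0.1, -1.5]
gripper_width: 23.3
grasp_force: 60.0
```

{"method": "step_arm", "body": {"motion": [{"dr": [0, 0, 0], "slide": [0, 0, 4], "jaw": 5}, {"dr": [0, 0, 0], "slide": [0, 0, 8], "jaw": 5}, {"dr": [0, 0, 0], "slide": [0, 0, 11], "jaw": 5}, {"dr": [0, 0, 0], "slide": [0, 0, 13], "jaw": 5}, {"dr": [0, 0, 0], "slide": [0, 0, 15], "jaw": 5}, {"dr": [0, 0, 0], "slide": [0, 0, 17], "jaw": 5}, {"dr": [0, 0, 0], "slide": [0, 0, 19], "jaw": 5}, {"dr": [0, 0, 0], "slide": [0, 0, 19], "jaw": 5}]}}

```text
clock: 12.55
position: [545.7, -184.6, 225.1]
ee_rot: [0.998, 0.058, -0.0, -0.0]
contact_force: [0.3, -0.2, -1.4]
gripper_width: 23.8
grasp_force: 60.0
```

```bash
python3 - <<'E'
from h import *
s=optics.get_image("side")
p,r,st=tool();print(p,st["contact_force"],st["wrist_torque"],st["gripper_width"],st["clock"])
cv2.imwrite("pics/z7.png",cv2.resize(s[90:210,140:260],None,fx=5,fy=5,interpolation=cv2.INTER_CUBIC))
E
```

```text
[ 545.741 -184.682  225.257] [-0.032  0.881 -1.074] [ 0.033 -0.024 -0.011] 22.986272824267733 12.6
```

View pics/z7.png

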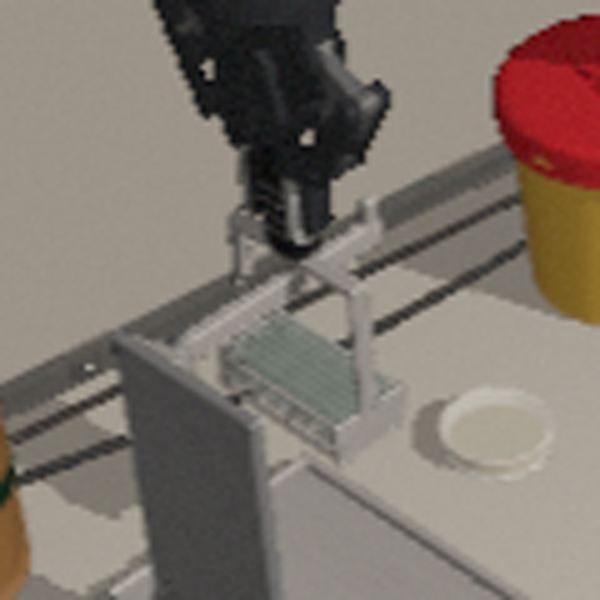

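The bail straddles the arm, with the bar at about (300,265) just above the arm's top and the upturned end at (370,215) outside it. I'll lower the last few millimetres until I feel contact.

{"method": "step_arm", "body": {"motion": [{"dr": [0, 0, 0], "slide": [0, 0, 1], "jaw": 5}, {"dr": [0, 0, 0], "slide": [0, 0, 2], "jaw": 5}, {"dr": [0, 0, 0], "slide": [0, 0, 3], "jaw": 5}, {"dr": [0, 0, 0], "slide": [0, 0, 4], "jaw": 5}, {"dr": [0, 0, 0], "slide": [0, 0, 4.5], "jaw": 5}, {"dr": [0, 0, 0], "slide": [0, 0, 5], "jaw": 5}, {"dr": [0, 0, 0], "slide": [0, 0, 5], "jaw": 5}, {"dr": [0, 0, 0], "slide": [0, 0, 5], "jaw": 5}]}}

```text
clock: 13.6
position: [545.8, -184.7, 220.3]
ee_rot: [0.998, 0.058, 0.0, 0.0]
contact_force: [-0.0, -0.6, -1.3]
gripper_width: 23.4
grasp_force: 60.0
```

{"method": "step_arm", "body": {"motion": [{"dr": [0, 0, 0], "slide": [0, 0, 0.5], "jaw": 5}, {"dr": [0, 0, 0], "slide": [0, 0, 1], "jaw": 5}, {"dr": [0, 0, 0], "slide": [0, 0, 1.5], "jaw": 5}, {"dr": [0, 0, 0], "slide": [0, 0, 2], "jaw": 5}, {"dr": [0, 0, 0], "slide": [0, 0, 2.5], "jaw": 5}, {"dr": [0, 0, 0], "slide": [0, 0, 2.5], "jaw": 5}, {"dr": [0, 0, 0], "slide": [0, 0, 2.5], "jaw": 5}, {"dr": [0, 0, 0], "slide": [0, 0, 2.5], "jaw": 5}]}}

```text
clock: 14.6
position: [545.8, -184.7, 218.9]
ee_rot: [0.998, 0.058, 0.0, 0.0]
contact_force: [-2.3, 1.5, 5.4]
gripper_width: 23.2
grasp_force: 60.8
```

Contact (5 N). I'll ease off, open, and rise.

{"method": "step_arm", "body": {"motion": [{"dr": [0, 0, 0], "slide": [0, 0, -1], "jaw": 5}, {"dr": [0, 0, 0], "slide": [0, 0, -1], "jaw": 22}, {"dr": [0, 0, 0], "slide": [0, 0, -1], "jaw": 26}, {"dr": [0, 0, 0], "slide": [0, 0, -1], "jaw": 32}, {"dr": [0, 0, 0], "slide": [0, 0, -1], "jaw": 40}, {"dr": [0, 0, 0], "slide": [0, 0, -1], "jaw": 50}, {"dr": [0, 0, 0], "slide": [0, 0, -1], "jaw": 60}, {"dr": [0, 0, 0], "slide": [0, 0, -1], "jaw": 60}]}}

```text
clock: 15.6
position: [545.7, -184.7, 218.8]
ee_rot: [0.998, 0.058, 0.0, -0.0]
contact_force: [0.4, -0.1, 0.1]
gripper_width: 60.3
grasp_force: 0.0
```

{"method": "step_arm", "body": {"motion": [{"dr": [0, 0, 0], "slide": [0, 0, -5], "jaw": 60}, {"dr": [0, 0, 0], "slide": [0, 0, -15], "jaw": 60}, {"dr": [0, 0, 0], "slide": [0, 0, -30], "jaw": 60}, {"dr": [0, 0, 0], "slide": [0, 0, -50], "jaw": 60}, {"dr": [0, 0, 0], "slide": [0, 0, -70], "jaw": 60}, {"dr": [0, 0, 0], "slide": [0, 0, -90], "jaw": 60}, {"dr": [0, 0, 0], "slide": [0, 0, -100], "jaw": 60}, {"dr": [0, 0, 0], "slide": [0, 0, -100], "jaw": 60}]}}

```text
clock: 16.6
position: [546.0, -184.7, 319.9]
ee_rot: [0.998, 0.058, 0.001, 0.0]
contact_force: [-0.4, 0.3, -1.9]
gripper_width: 60.0
grasp_force: 0.0
```

{"method": "step_arm", "body": {"motion": [{"dr": [0, 0, 0], "slide": [0, 0, 0], "jaw": 60}, {"dr": [0, 0, 0], "slide": [0, 0, 0], "jaw": 60}, {"dr": [0, 0, 0], "slide": [0, 0, 0], "jaw": 60}, {"dr": [0, 0, 0], "slide": [0, 0, 0], "jaw": 60}, {"dr": [0, 0, 0], "slide": [0, 0, 0], "jaw": 60}, {"dr": [0, 0, 0], "slide": [0, 0, 0], "jaw": 60}, {"dr": [0, 0, 0], "slide": [0, 0, 0], "jaw": 60}, {"dr": [0, 0, 0], "slide": [0, 0, 0], "jaw": 60}]}}

```text
clock: 17.6
position: [545.8, -184.7, 318.8]
ee_rot: [0.998, 0.058, 0.0, -0.0]
contact_force: [-1.3, 0.4, 1.0]
gripper_width: 59.8
grasp_force: 0.0
```

```bash
python3 - <<'E'
from h import *
import time
a=optics.get_image("side")
for i in range(6): s=optics.get_image("side")
print("moving px",(cv2.absdiff(a,s)[90:210,140:260].max(2)>25).sum())
p,r,st=tool();print(p,st["contact_force"],st["clock"])
cv2.imwrite("pics/z8.png",cv2.resize(s[90:210,140:260],None,fx=5,fy=5,interpolation=cv2.INTER_CUBIC))
E
```

```text
moving px 24
[ 545.738 -184.687  318.817] [-0.178 -1.113 -0.211] 17.95
```

View pics/z8.png

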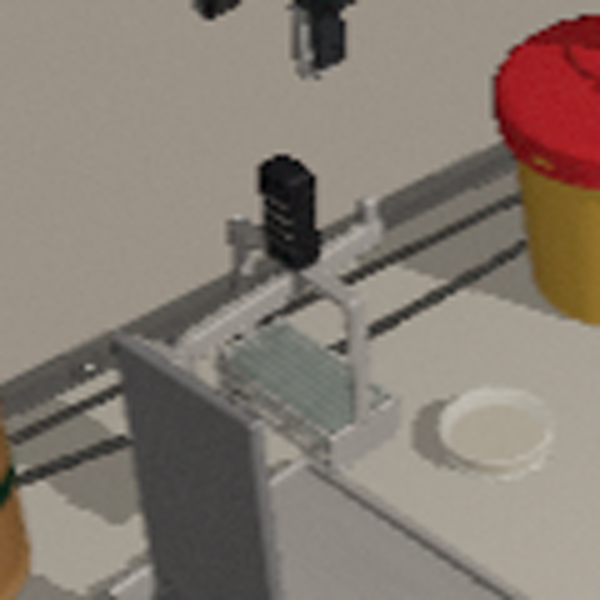

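The rack hangs nearly upright on the arm with its grip at (290,215), and it is still swinging slightly. I'll let it settle.

{"method": "step_arm", "body": {"motion": [{"dr": [0, 0, 0], "slide": [0, 0, 0], "jaw": 60}, {"dr": [0, 0, 0], "slide": [0, 0, 0], "jaw": 60}, {"dr": [0, 0, 0], "slide": [0, 0, 0], "jaw": 60}, {"dr": [0, 0, 0], "slide": [0, 0, 0], "jaw": 60}, {"dr": [0, 0, 0], "slide": [0, 0, 0], "jaw": 60}, {"dr": [0, 0, 0], "slide": [0, 0, 0], "jaw": 60}, {"dr": [0, 0, 0], "slide": [0, 0, 0], "jaw": 60}, {"dr": [0, 0, 0], "slide": [0, 0, 0], "jaw": 60}]}}

```text
clock: 18.95
position: [545.8, -184.7, 318.8]
ee_rot: [0.998, 0.058, 0.0, 0.0]
contact_force: [1.2, 0.1, -0.4]
gripper_width: 60.4
grasp_force: 0.0
```

{"method": "step_arm", "body": {"motion": [{"dr": [0, 0, 0], "slide": [0, 0, 0], "jaw": 60}, {"dr": [0, 0, 0], "slide": [0, 0, 0], "jaw": 60}, {"dr": [0, 0, 0], "slide": [0, 0, 0], "jaw": 60}, {"dr": [0, 0, 0], "slide": [0, 0, 0], "jaw": 60}, {"dr": [0, 0, 0], "slide": [0, 0, 0], "jaw": 60}, {"dr": [0, 0, 0], "slide": [0, 0, 0], "jaw": 60}, {"dr": [0, 0, 0], "slide": [0, 0, 0], "jaw": 60}, {"dr": [0, 0, 0], "slide": [0, 0, 0], "jaw": 60}]}}

```text
clock: 19.95
position: [545.7, -184.6, 318.8]
ee_rot: [0.998, 0.058, -0.0, -0.0]
contact_force: [0.0, -0.2, 0.3]
gripper_width: 59.9
grasp_force: 0.0
```

{"method": "step_arm", "body": {"motion": [{"dr": [0, 0, 0], "slide": [0, 0, 0], "jaw": 60}, {"dr": [0, 0, 0], "slide": [0, 0, 0], "jaw": 60}, {"dr": [0, 0, 0], "slide": [0, 0, 0], "jaw": 60}, {"dr": [0, 0, 0], "slide": [0, 0, 0], "jaw": 60}, {"dr": [0, 0, 0], "slide": [0, 0, 0], "jaw": 60}, {"dr": [0, 0, 0], "slide": [0, 0, 0], "jaw": 60}, {"dr": [0, 0, 0], "slide": [0, 0, 0], "jaw": 60}, {"dr": [0, 0, 0], "slide": [0, 0, 0], "jaw": 60}]}}

```text
clock: 20.95
position: [545.7, -184.7, 318.8]
ee_rot: [0.998, 0.058, -0.0, 0.0]
contact_force: [0.6, -0.3, 0.5]
gripper_width: 59.9
grasp_force: 0.0
```

```bash
python3 - <<'E'
from h import *
im=[optics.get_image("side")[90:210,140:260] for i in range(16)]
print([int((cv2.absdiff(im[0],k).max(2)>25).sum()) for k in im])
for k in(im[0],im[8],im[15],cv2.imread("pics/side0.png")[225:250,325:350]):
    m=(k.max(2)<50).astype(np.uint8); 
    if k.shape[0]==120: m[:28]=0; m[60:]=0; m[:,:45]=0; m[:,75:]=0
    y,x=np.nonzero(m); print(len(x),x.mean(),y.mean(),cv2.minAreaRect(np.c_[x,y].astype(np.float32)))
E
```

```text
[0, 0, 9, 3, 0, 2, 8, 3, 0, 3, 7, 3, 2, 4, 9, 3]
207 57.44444444444444 41.888888888888886 ((57.4554443359375, 41.5544548034668), (23.28386878967285, 10.149378776550293), 84.2894058227539)
207 57.44444444444444 41.888888888888886 ((57.4554443359375, 41.5544548034668), (23.28386878967285, 10.149378776550293), 84.2894058227539)
206 57.46601941747573 41.92718446601942 ((57.49504852294922, 41.95049285888672), (22.48784065246582, 10.149378776550293), 84.2894058227539)
204 10.42156862745098 11.862745098039216 ((10.648780822753906, 11.63902473449707), (11.174884796142578, 23.327573776245117), 12.094758033752441)
```

A small residual rocking remains (period about 0.2 s, below a pixel) and it is decaying. I'll wait a little longer.

```bash
python3 - <<'E'
from h import *
im=[optics.get_image("side")[115:210,140:260].astype(float) for i in range(110)]
for j in range(0,110,11): print(round(max(np.abs(im[k]-im[j]).max() for k in range(j,min(j+11,110))),1),end=" ")
print(arm.read_state()["clock"])
E
```

```text
102.0 96.0 98.0 97.0 22.0 21.0 19.0 23.0 33.0 32.0 27.25
```

```bash
python3 -c "
from bench import arm; print(arm.job_done())"
```

```text
the job is handed in; nothing more can be done
None
```

I swung the hook out to its stop and hung the rack by its bail on the arm, behind the upturned end. It hangs close to upright and almost still, with the gripper open and clear above it. I handed the job in about 27 s into the 51 s allowed; no verdict was returned.

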